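Close the circuit-board clamp with its fold-out crank

ROBOT

A 6-joint arm with a two-finger parallel gripper is mounted at the origin on the work surface. World frame = base frame: x ahead of the robot, y to its left, z up, the work surface at z = 0. Lengths are in m, angles in rad, forces in N, time in s.
With the tool pointing down it reaches from about 0.425 to 0.95 m from the base axis. Payload 3.5 kg.
Tool frame: the origin (TCP) lies midway between the tips of the shut fingers; the grasp point (between the pads) lies 19 mm behind it; z points along the fingers, y is the line along which they close (so a half turn about z gives the same grasp; the last joint's range is limited). The gripper opens to 85 mm and grips with 20 to 120 N. Pads are 22 mm wide; open, the fingers measure 114 mm over their backs; the gripper's body (76 mm by 85 mm) begins 54 mm behind the grasp point. The pads swing forward as they close: fully open they stand 13 mm farther back than shut.
Start: joints at [1.089, 0.286, 1.577, -0, 1.279, -0.15], TCP at [0.22, 0.638, 0.198] pointing down, gripper open.
Joint ranges: [-2.77, 2.77], [-0.9, 2.22], [0.21, 2.48], [-1.53, 4.67], [0.24, 2.81], [-2.84, 2.84]. Speed limits (rad/s): [2.79, 2.79, 3.14, 3.14, 3.14, 3.14].

INTERFACE

Orientations are given as a unit quaternion [x, y, z, w].
In Python, from plant import ctrl gives the robot as it stands. The module is installed in compiled form; this text tells all that it offers.
- The arm moves only by the shell command python3 -m inch 'ROWS' [FORCE]. ROWS is JSON, a list of rows, each a list of 5 numbers: the closure, from 0 (fully open) to 1 (shut), then the shift along the tool's x, y, z in m, then the turn about the tool's z in degrees. A call has 1 to 5 rows; each row is the pose to reach, as a shift and turn from the pose commanded when the call began, along the tool's axes at that moment; what a row does not reach only later rows make up. A row lasts 1/12 s, in which the tool goes at most 41.7 mm and 7.16 degrees, less where a joint would pass 70% of its speed; a pose out of reach is approached as far as the arm can. A call with a gripper value outside its range is refused whole. The fingers move at their own pace and stop on an object; FORCE is the grip in N (left out, the last holds). Time passes only in rows, so rows that repeat a pose let the fingers close. It gives the time, the measured TCP pose, the force, the opening and the grip force at its end, in the units of the state.
- ctrl.get_state(): the state, without advancing time (a new reading comes with each control period).
- ctrl.read_camera(name): name is "scene" or "top" or "wrist"; returns a dict with "pixels" (400x640x3 uint8, red, green, blue), "depth" (400x640 float32, m along the optical axis (not along the pixel's ray), 0 where there is no reading), "fx", "fy", "cx", "cy" (pixels), "xyz" and "rotation" of the camera in the world; the wrist camera has in their place "mount" (4x4, takes a point from camera to tool coordinates, whose origin is the TCP and whose axes are the flange's). Camera axes: x right, y down, z forward; pixel columns grow to the right and rows downward; lengths in m; the calibration is good to about 2 mm. A picture is of the moment at which its call begins: read the wrist's pose just before it.
- ctrl.sign_off(): hands the job in; it is judged then, once.
Trained networks look in a picture, given as the dict that the camera call returned (one of the last four; its "shot" number tells which), for a name from the list of things; names that differ only in an ending like _2 or _b are one class to them, and where a whole thing is asked for, a point or a joint stands for the part that bears it (a point fixed in the world has none). Each returns a list of dicts, best first, with "score" (0 to 1); they miss things now and then, are a little off and sometimes report something else, mostly with a low value. They report only what shows in the picture. A call takes as long as a camera call.
- ctrl.spot_in(query, picture): "at" ([column, row] in pixels, amid what is visible of it).
- ctrl.tip_of(query, picture): "at" ([column, row] in pixels: a listed point, or the origin of a listed thing).
The state is a dict: "time": time; "qpos": joint angles; "dq": joint speeds; "joint_efforts": joint torques, N m; "eef_pos": TCP position; "tcp_rot": TCP orientation; "contact_force": force on the tool from outside, world axes, zero at the start; "wrist_torque": the same for the moment, N m; "opening": opening from 0.0 (shut) to 1.0 (fully open); "finger_force": force on a finger pad.
Only numpy, scipy, OpenCV 4.12 (cv2) and the standard library are available. Lean on these libraries where they do the work, as an engineer would, in place of code of your own. Each camera call takes 0.05 s, during which the arm holds its last target. There are 200 camera calls.

TASK

At the camper table, the circuit board in the blue clamp is still loose. Fold the red handle of the blue clamp's crank out until it stands upright, then turn the crank clockwise (seen from above) by this handle as far as it goes, so that the jaw closes on the board, and let go with the handle still standing up. Leave the crank and handle of the grey clamp alone.

Things in the scene. Friction and masses are not known exactly. Their poses are not given: they have to be found in the camera images.
- blue_crank (a joint): Angle of the blue clamp's crank about its vertical axis, rad, growing clockwise seen from above. Starts at 0 to 0.8; 2.8 is the stop, where the jaw (6 mm of travel per rad) meets the board. It stays where left and takes about 2 N at the handle to turn. The steel crank arm is a flat bar 14 mm wide, 7 mm thick, its top 75 mm above the table, reaching from the axis to 63 mm out.
- blue_handle (a joint): Fold angle of the blue clamp's red handle, rad. 0: flat along the top of the arm, pointing inwards from blue_pivot to the axis (starts 0 to 0.1); 1.57: straight up; stop at 1.65. Stays at any angle by friction (1 N at its end). Round red sleeve 15 mm across, free to spin on its pin, 12 to 56 mm from the pivot. Pinched from both sides 42 mm from the pivot it can be raised, then led round, in one grasp.
- blue_axis (a point): Point on the vertical axis of the blue clamp's crank, 86 mm above the table (height of the folded handle's centre line). The clamp is fixed to the table: blue gear housing 64 x 64 mm centred on this axis, top 50 mm above the table, base plate 200 x 90 mm; jaws and green circuit board, no higher than 50 mm, lie along this point's x axis. z up.
- blue_pivot (a point): Fold hinge of the red handle at the outer end of the crank arm: 60 mm from the crank's axis, 86 mm above the table, on the handle's centre line. It goes round with the crank. Its x axis points outwards along the arm; the hinge line is its y axis, level and square to the arm; z up.
- grey_grip (a point): Point on the centre line of the black folding handle of the other, grey clamp (same shape and size as the blue one), 42 mm from its fold hinge. A bystander: it must stay where it is.

How it is judged:
On the way, in this order (a step that is already met when the one before it is completed fails the run):
1. the red handle is folded out upright (at least 1.3 rad) while the crank still has most of its way to go (below 1.4 rad) (value of joint blue_handle above 1.3 rad and value of joint blue_crank below 1.4 rad), for 0.1 s.
2. the crank is turned to within 0.18 rad of its stop (value of joint blue_crank above 2.62 rad), for 0.1 s.
At the end, for the whole second after the job is handed in: The blue clamp's crank rests within 0.18 rad (10 degrees) of its clockwise stop at 2.8 rad, and its red handle still stands up (fold angle above 1.2 rad) (value of joint blue_crank above 2.62 rad and value of joint blue_handle above 1.2 rad and velocity of joint blue_crank between -0.1 and 0.1 rad/s); the robot touches nothing.
It fails at once if the grey clamp's handle is moved by more than 15 mm (distance of grey_grip from where it was at the start of the episode above 0.015 m).
It also fails if it takes over 43 s, if anything falls off the work surface, if the arm or the gripper's body presses on something with over 40 N, if the wrist force passes 120 N, or if a joint passes its speed limit or range.

## Working session

There is one attempt and no reset: what is moved stays moved. The work goes in short steps, Python scripts to look and compute and a shell command to move; the robot and the scene stay as the last step left them, time stands still between calls to the robot, and variables do not carry over. Pictures are saved under pics/ and viewed, at most 10 in all, crops included, and the job is handed in when it is done.

```bash
mkdir -p pics; cat > h.py <<'E'
import numpy as np, cv2
from scipy.spatial.transform import Rotation as R
from plant import ctrl
def cam(name):
    s=ctrl.get_state(); p=ctrl.read_camera(name)
    if 'mount' in p:
        T=np.eye(4);T[:3,:3]=R.from_quat(s['tcp_rot']).as_matrix();T[:3,3]=s['eef_pos'];T=T@np.array(p['mount'])
    else:
        T=np.eye(4);r=np.array(p['rotation']);T[:3,:3]=r if r.shape==(3,3) else R.from_quat(r).as_matrix();T[:3,3]=p['xyz']
    p['T']=T; return p
def ray(p,at):
    d=np.array([(at[0]-p['cx'])/p['fx'],(at[1]-p['cy'])/p['fy'],1]);return p['T'][:3,3],p['T'][:3,:3]@d
def atz(p,at,z):
    o,d=ray(p,at);return o+d*(z-o[2])/d[2]
def dep(p,at):
    o,d=ray(p,at);return o+d*p['depth'][int(round(at[1])),int(round(at[0]))]
def save(p,n): cv2.imwrite('pics/'+n,p['pixels'][:,:,::-1])
E
python3 - <<'E'
from h import *
np.set_printoptions(precision=4,suppress=True)
for c in ['top','scene']:
    p=cam(c);save(p,c+'0.png')
    for q in ['blue_axis','blue_pivot','grey_grip']:
        for r in ctrl.tip_of(q,p)[:2]: print(c,q,r,atz(p,r['at'],.086),dep(p,r['at']))
    for r in ctrl.spot_in('blue_handle',p)[:2]: print(c,'handle',r,atz(p,r['at'],.086),dep(p,r['at']))
s=ctrl.get_state();print(s); print(R.from_quat(s['tcp_rot']).as_matrix())
E
```

```text
top blue_axis {'at': [430.8, 180.8], 'score': 0.7} [ 0.5342 -0.2265  0.086 ] [ 0.5361 -0.2299  0.073 ]
top blue_pivot {'at': [414.0, 209.1], 'score': 0.63} [ 0.4779 -0.1921  0.086 ] [ 0.4792 -0.1958  0.0693]
top blue_pivot {'at': [198.3, 200.3], 'score': 0.15} [0.4932 0.2307 0.086 ] [0.4927 0.2295 0.0902]
top grey_grip {'at': [198.2, 200.2], 'score': 0.46} [0.4934 0.2309 0.086 ] [0.4929 0.2297 0.0902]
top handle {'at': [423.9, 192.7], 'score': 0.69} [ 0.5104 -0.2123  0.086 ] [ 0.5096 -0.2104  0.0934]
scene blue_axis {'at': [224.2, 282.3], 'score': 0.92} [ 0.5358 -0.2196  0.086 ] [ 0.5309 -0.2198  0.0744]
scene blue_pivot {'at': [226.2, 257.7], 'score': 0.79} [ 0.492  -0.1923  0.086 ] [ 0.4917 -0.1923  0.0854]
scene handle {'at': [392.1, 155.2], 'score': 0.72} [0.4819 0.2516 0.086 ] [0.4862 0.246  0.0948]
{'time': 0.5, 'qpos': array([ 1.089 ,  0.2863,  1.5767, -0.    ,  1.2786, -0.15  ]), 'dq': array([-0.0003, -0.0004, -0.0006, -0.    , -0.0006, -0.0003]), 'joint_efforts': array([  0.001 , -40.5455, -29.2557,  -0.    ,   0.0011,   0.    ]), 'eef_pos': array([0.2198, 0.6382, 0.1978]), 'tcp_rot': array([ 0.1651,  0.9863, -0.    ,  0.    ]), 'contact_force': array([-0.429 ,  0.1193,  0.0177]), 'wrist_torque': array([ 0.0298, -0.008 ,  0.0124]), 'finger_force': 0.0, 'opening': 1.0029909665783765}
[[-0.9455  0.3257 -0.    ]
 [ 0.3257  0.9455 -0.    ]
 [-0.     -0.     -1.    ]]
```

View pics/top0.png

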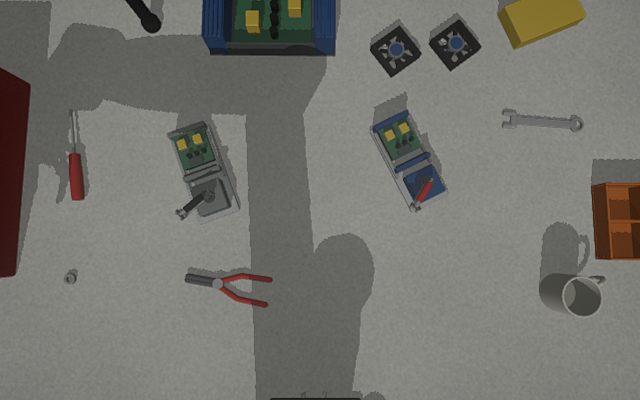

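The top view shows the blue clamp on the right. Its red handle runs from about (431,180), the axis, to (415,208), the pivot. The grey clamp is at about (198,200). The networks agree with this, except for `scene`'s handle hit, which is on the grey clamp. The next move goes above the blue clamp.

```bash
A='x'
python3 -m inch '[[0,-0.026,-0.022,-0.004,0],[0,-0.052,-0.044,-0.008,0],[0,-0.078,-0.066,-0.012,0],[0,-0.104,-0.088,-0.015,0],[0,-0.130,-0.110,-0.018,0]]' 30 
python3 -m inch '[[0,-0.026,-0.022,-0.004,0],[0,-0.052,-0.044,-0.008,0],[0,-0.078,-0.066,-0.012,0],[0,-0.104,-0.088,-0.015,0],[0,-0.130,-0.110,-0.018,0]]'
python3 -m inch '[[0,-0.026,-0.022,-0.004,0],[0,-0.052,-0.044,-0.008,0],[0,-0.078,-0.066,-0.012,0],[0,-0.104,-0.088,-0.015,0],[0,-0.130,-0.110,-0.018,0]]'
python3 -m inch '[[0,-0.015,-0.037,0,0],[0,-0.030,-0.074,0,0],[0,-0.045,-0.111,0,0],[0,-0.060,-0.149,0,0],[0,-0.075,-0.186,0,0]]'
python3 -m inch '[[0,-0.015,-0.037,0,2],[0,-0.030,-0.074,0,5],[0,-0.045,-0.111,0,8],[0,-0.060,-0.149,0,10],[0,-0.075,-0.186,0,12]]'
python3 -m inch '[[0,0,0,0,0],[0,0,0,0,0]]'
python3 - <<'E'
from h import *
np.set_printoptions(precision=4,suppress=True)
p=cam('wrist');save(p,'w1.png')
for q in ['blue_axis','blue_pivot']:
    for r in ctrl.tip_of(q,p)[:2]: print(q,r,atz(p,r['at'],.086),dep(p,r['at']))
for r in ctrl.spot_in('blue_handle',p)[:2]: print('handle',r,atz(p,r['at'],.086),dep(p,r['at']))
print(p['T'],ctrl.get_state()['qpos'])
E
```

```text
time: 0.92
eef_pos: [0.3074, 0.4906, 0.2162]
tcp_rot: [0.165, 0.986, 0.0, 0.0]
contact_force: [0.8, 0.2, 0.1]
opening: 1.002
finger_force: 0.0
time: 1.33
eef_pos: [0.3946, 0.3441, 0.2344]
tcp_rot: [0.165, 0.986, 0.0, 0.0]
contact_force: [1.5, -0.3, -0.4]
opening: 1.0
finger_force: 0.0
time: 1.75
eef_pos: [0.4817, 0.1976, 0.2525]
tcp_rot: [0.165, 0.986, 0.0, 0.001]
contact_force: [1.0, 0.6, -0.1]
opening: 0.996
finger_force: 0.0
time: 2.17
eef_pos: [0.4912, -0.003, 0.2522]
tcp_rot: [0.165, 0.986, -0.0, 0.001]
contact_force: [0.7, 0.7, 0.6]
opening: 1.0
finger_force: 0.0
time: 2.58
eef_pos: [0.5014, -0.2036, 0.2523]
tcp_rot: [0.268, 0.963, -0.0, 0.0]
contact_force: [0.9, 0.9, 0.1]
opening: 1.0
finger_force: 0.0
time: 2.75
eef_pos: [0.5014, -0.2033, 0.2516]
tcp_rot: [0.269, 0.963, 0.0, -0.0]
contact_force: [-0.1, 1.0, -0.5]
opening: 0.998
finger_force: 0.0
blue_axis {'at': [326.8, 213.5], 'score': 0.62} [ 0.5382 -0.2256  0.086 ] [ 0.5416 -0.2276  0.0742]
blue_pivot {'at': [324.8, 153.1], 'score': 0.68} [ 0.485  -0.1955  0.086 ] [ 0.4846 -0.1953  0.0886]
handle {'at': [326.7, 182.5], 'score': 0.9} [ 0.5107 -0.209   0.086 ] [ 0.5092 -0.2081  0.0935]
[[ 0.519   0.8209  0.2383  0.441 ]
 [ 0.8548 -0.4985 -0.1442 -0.1669]
 [ 0.0004  0.2785 -0.9604  0.4271]
 [ 0.      0.      0.      1.    ]] [-0.5675 -0.0513  1.8475  0.0002  1.3454 -1.5989]
```

View pics/w1.png

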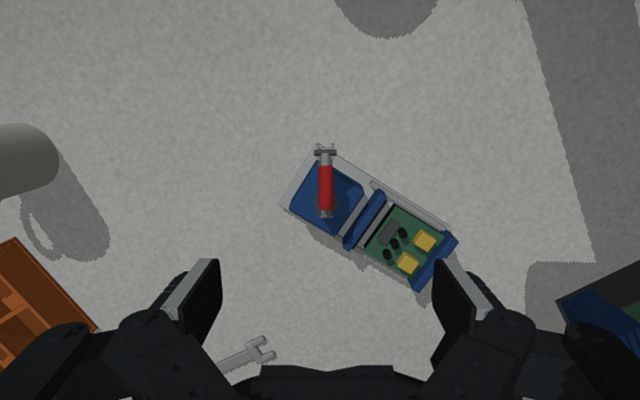

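The wrist view shows the handle standing vertically in the image, with the pivot at (325,153) and the axis at (327,214). The measured arm length is 61 mm, as given, and the tool is aligned within 2°. Next I descend to the grasp and close.

```bash
python3 -m inch '[[0,-0.008,0,0.030,-1],[0,-0.016,-0.001,0.060,-1.5],[0,-0.024,-0.001,0.090,-1.5],[0,-0.024,-0.001,0.115,-1.5],[0,-0.024,-0.001,0.135,-1.5]]' 30
python3 -m inch '[[0.3,0,0,0.015,0],[0.4,0,0,0.030,0],[0.5,0,0,0.042,0],[0.6,0,0,0.042,0],[0.7,0,0,0.042,0]]'
python3 -m inch '[[1,0,0,0,0],[1,0,0,0,0],[1,0,0,0,0],[1,0,0,0,0],[1,0,0,0,0]]' 30
python3 -m inch '[[1,0,0,0,0],[1,0,0,0,0],[1,0,0,0,0],[1,0,0,0,0],[1,0,0,0,0]]'
python3 - <<'E'
from h import *
p=cam('scene');cv2.imwrite('pics/s1.png',cv2.resize(p['pixels'][180:340,120:340,::-1],None,fx=3,fy=3))
E
```

```text
time: 3.37
eef_pos: [0.5213, -0.2125, 0.1145]
tcp_rot: [0.253, 0.967, 0.0, -0.001]
contact_force: [-0.9, 0.8, 0.2]
opening: 1.002
finger_force: 0.0
time: 3.78
eef_pos: [0.5217, -0.2136, 0.0746]
tcp_rot: [0.254, 0.967, 0.0, -0.001]
contact_force: [-0.1, -0.3, -0.3]
opening: 0.305
finger_force: 0.0
time: 4.2
eef_pos: [0.5221, -0.2149, 0.0755]
tcp_rot: [0.255, 0.967, -0.0, 0.001]
contact_force: [-0.5, -0.1, -0.9]
opening: 0.004
finger_force: 0.0
time: 4.62
eef_pos: [0.5217, -0.2147, 0.0748]
tcp_rot: [0.255, 0.967, 0.0, -0.0]
contact_force: [-0.1, -0.3, 0.6]
opening: 0.005
finger_force: 0.0
```

View pics/s1.png

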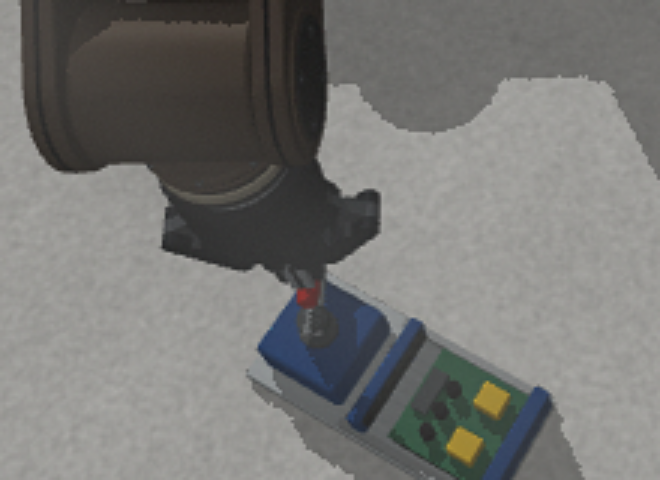

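The crop shows the shut fingers at about (300,275), with a red end just in front of them at (308,297). The opening reads 0, so nothing is held. I'll take a wrist view.

```bash
python3 - <<'E'
from h import *
np.set_printoptions(precision=4,suppress=True)
p=cam('wrist');save(p,'w2.png')
for q in ['blue_axis','blue_pivot']:
    for r in ctrl.tip_of(q,p)[:2]: print(q,r,atz(p,r['at'],.086),dep(p,r['at']))
for r in ctrl.spot_in('blue_handle',p)[:2]: print('handle',r,atz(p,r['at'],.086),dep(p,r['at']))
E
```

```text
blue_pivot {'at': [320.9, 159.1], 'score': 0.82} [ 0.4834 -0.1962  0.086 ] [ 0.4831 -0.196   0.0879]
handle {'at': [321.3, 206.5], 'score': 0.75} [ 0.5035 -0.2075  0.086 ] [ 0.5014 -0.2062  0.0941]
```

View pics/w2.png

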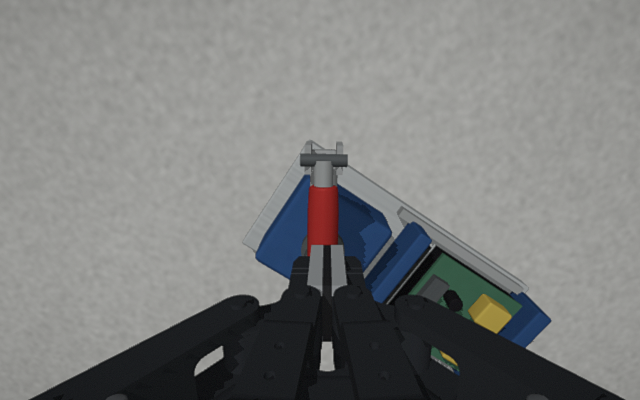

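```bash
python3 - <<'E'
from h import *
np.set_printoptions(precision=4,suppress=True)
p=cam('wrist');cv2.imwrite('pics/w3.png',cv2.resize(p['pixels'][130:310,240:420,::-1],None,fx=3.3,fy=3.3,interpolation=cv2.INTER_CUBIC))
s=ctrl.get_state();M=R.from_quat(s['tcp_rot']).as_matrix()
for v in range(235,300,8):
    print(v,[tuple(np.round(1000*M.T@(dep(p,(u,v))-s['eef_pos'])).astype(int)) for u in range(304,356,6)])
print(s)
E
```

```text
235 [(np.int64(-10), np.int64(-14), np.int64(24)), (np.int64(7), np.int64(-8), np.int64(-18)), (np.int64(9), np.int64(-5), np.int64(-21)), (np.int64(9), np.int64(-2), np.int64(-21)), (np.int64(8), np.int64(0), np.int64(-20)), (np.int64(7), np.int64(3), np.int64(-18)), (np.int64(-10), np.int64(8), np.int64(25)), (np.int64(-10), np.int64(12), np.int64(25)), (np.int64(-11), np.int64(15), np.int64(27))]
243 [(np.int64(-13), np.int64(-14), np.int64(19)), (np.int64(3), np.int64(-8), np.int64(-18)), (np.int64(4), np.int64(-5), np.int64(-21)), (np.int64(4), np.int64(-2), np.int64(-21)), (np.int64(4), np.int64(0), np.int64(-20)), (np.int64(3), np.int64(3), np.int64(-17)), (np.int64(-13), np.int64(8), np.int64(20)), (np.int64(-16), np.int64(12), np.int64(27)), (np.int64(-15), np.int64(15), np.int64(26))]
251 [(np.int64(-18), np.int64(-14), np.int64(20)), (np.int64(-1), np.int64(-8), np.int64(-18)), (np.int64(11), np.int64(-4), np.int64(-44)), (np.int64(11), np.int64(-2), np.int64(-44)), (np.int64(11), np.int64(0), np.int64(-44)), (np.int64(11), np.int64(3), np.int64(-44)), (np.int64(11), np.in
[... 2336 characters left out ...]
), np.int64(-70)), (np.int64(12), np.int64(2), np.int64(-81)), (np.int64(11), np.int64(4), np.int64(-79)), (np.int64(11), np.int64(6), np.int64(-80)), (np.int64(11), np.int64(8), np.int64(-80))]
{'time': 4.9167, 'qpos': array([-0.5701,  0.1793,  1.9452,  0.    ,  1.0171, -1.6258]), 'dq': array([-0.0001,  0.0016, -0.0002,  0.0002,  0.0019, -0.    ]), 'joint_efforts': array([ -0.0019, -32.8526, -25.7153,  -0.0004,   0.0004,   0.    ]), 'eef_pos': array([ 0.5218, -0.2146,  0.0748]), 'tcp_rot': array([ 0.2547,  0.967 ,  0.    , -0.    ]), 'contact_force': array([-0.3562,  0.7248,  0.3281]), 'wrist_torque': array([ 0.0027, -0.0453, -0.0318]), 'finger_force': 0.0, 'opening': 0.0006816091095307504}
```

View pics/w3.png

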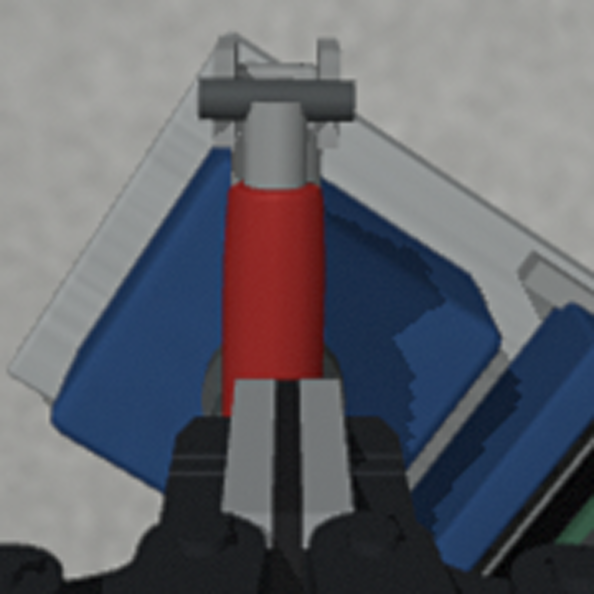

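The close-up and depth settle it. The shut fingertips end at about tool z = -41 mm, while the handle's top is at -21 mm. The real fingers are therefore about 40 mm shorter than the stated TCP, and they closed above the handle. I'll open partly and descend further, in small guarded steps.

```bash
python3 -m inch '[[0.5,0,0,0,0],[0.5,0,0,0,0],[0.5,0,0,0,0],[0.5,0,0,0,0],[0.5,0,0,0,0]]'
python3 -m inch '[[0.5,0,0,0.005,0],[0.5,0,0,0.010,0],[0.5,0,0,0.015,0],[0.5,0,0,0.020,0],[0.5,0,0,0.020,0]]'
python3 -m inch '[[0.5,0,0,0.001,0],[0.5,0,0,0.002,0],[0.5,0,0,0.003,0],[0.5,0,0,0.004,0],[0.5,0,0,0.004,0]]'
python3 - <<'E'
from h import *
p=cam('wrist');cv2.imwrite('pics/w4.png',cv2.resize(p['pixels'][100:340,180:460,::-1],None,fx=2.5,fy=2.5,interpolation=cv2.INTER_CUBIC))
s=ctrl.get_state();M=R.from_quat(s['tcp_rot']).as_matrix()
for v in range(190,310,10):
    print(v,[np.round(1000*M.T@(dep(p,(u,v))-s['eef_pos'])).astype(int).tolist() for u in range(260,390,12)])
E
```

```text
time: 5.33
eef_pos: [0.5218, -0.2147, 0.0749]
tcp_rot: [0.255, 0.967, -0.0, 0.0]
contact_force: [-0.1, 0.1, 0.4]
opening: 0.494
finger_force: 0.0
time: 5.75
eef_pos: [0.5207, -0.214, 0.053]
tcp_rot: [0.255, 0.967, 0.0, -0.001]
contact_force: [-0.7, 0.8, -0.8]
opening: 0.501
finger_force: 0.0
time: 6.17
eef_pos: [0.5218, -0.2147, 0.0508]
tcp_rot: [0.255, 0.967, -0.0, 0.0]
contact_force: [-0.3, 0.3, 0.5]
opening: 0.499
finger_force: 0.0
190 [[11, -44, 51], [11, -36, 51], [14, -27, 39], [15, -19, 35], [31, -8, -22], [35, -3, -39], [34, 2, -37], [14, 11, 40], [14, 18, 40], [14, 26, 40], [11, 35, 51]]
200 [[4, -44, 52], [8, -34, 39], [8, -27, 39], [18, -16, 4], [30, -8, -37], [31, -3, -41], [30, 2, -37], [12, 10, 26], [8, 18, 40], [8, 26, 39], [8, 34, 40]]
210 [[-2, -45, 51], [1, -35, 39], [6, -25, 26], [13, -16, 2], [27, -8, -39], [28, -3, -42], [27, 2, -41], [12, 9, 5], [8, 17, 20], [1, 26, 39], [1, 34, 40]]
220 [[-5, -43, 39], [-6, -35, 40], [7, -23, 3], [8, -16, 2], [23, -8, -40], [24, -3, -43], [23, 2, -41], [8, 9, 2], [7, 16, 4], [3, 23, 15], [-3, 33, 33]]
230 [[-12, -43, 38], [-4, 
[... 578 characters left out ...]
, 1], [-15, 22, 2], [8, 21, -46]]
270 [[11, -24, -60], [6, -21, -51], [-21, -24, 1], [-21, -17, 1], [1, -8, -42], [2, -3, -44], [2, 2, -42], [-18, 9, -4], [-21, 16, 1], [-21, 23, 2], [4, 21, -47]]
280 [[11, -23, -67], [1, -22, -50], [-27, -24, 1], [-28, -17, 2], [-3, -8, -43], [-1, -3, -46], [-2, 2, -44], [-27, 9, 1], [-27, 16, 1], [-27, 23, 2], [0, 21, -48]]
290 [[10, -22, -73], [-2, -21, -52], [-34, -24, 2], [-34, -17, 2], [-8, -8, -42], [-6, -3, -45], [-7, 2, -44], [-34, 10, 2], [-33, 16, 1], [-34, 23, 2], [-3, 21, -49]]
300 [[6, -22, -72], [-6, -21, -53], [-40, -24, 2], [-39, -17, 1], [-24, -9, -23], [-11, -3, -44], [-13, 2, -42], [-40, 10, 2], [-40, 16, 1], [-58, 27, 31], [-8, 21, -50]]
```

View pics/w4.png

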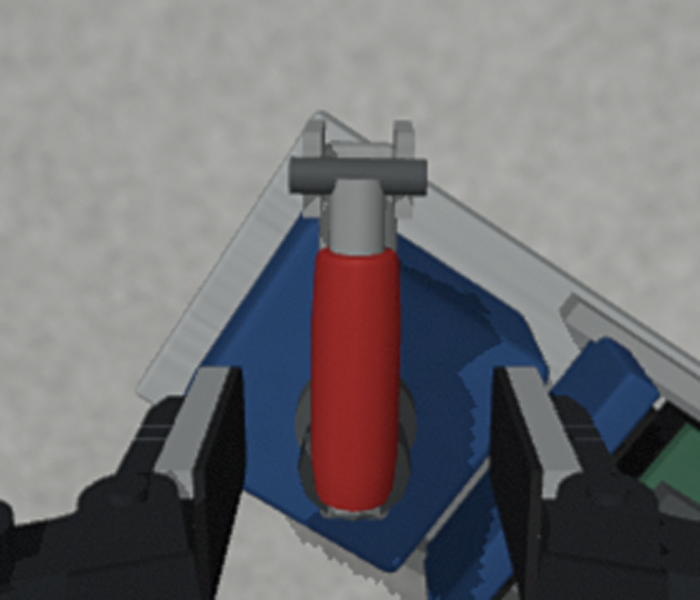

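The view confirms it: the fingertips are at about tool z -42 mm and straddle the red sleeve, whose top is at -45 mm. The sleeve centre is about 3 mm to the -y side. I'll go down 11 mm, shift y by -3 mm, and grip.

```bash
python3 -m inch '[[0.5,0,-0.001,0.003,0],[0.5,0,-0.002,0.006,0],[0.5,0,-0.003,0.009,0],[0.5,0,-0.003,0.011,0],[0.7,0,-0.003,0.011,0]]'
python3 -m inch '[[1,0,0,0,0],[1,0,0,0,0],[1,0,0,0,0],[1,0,0,0,0],[1,0,0,0,0]]' 30
python3 -m inch '[[1,0,0,0,0],[1,0,0,0,0],[1,0,0,0,0],[1,0,0,0,0],[1,0,0,0,0]]'
```

```text
time: 6.63
eef_pos: [0.5197, -0.2171, 0.039]
tcp_rot: [0.255, 0.967, 0.0, -0.001]
contact_force: [0.1, -0.0, -0.1]
opening: 0.372
finger_force: 0.0
time: 7.05
eef_pos: [0.5204, -0.2169, 0.0398]
tcp_rot: [0.255, 0.967, 0.0, 0.0]
contact_force: [0.9, 2.5, -1.5]
opening: 0.159
finger_force: 29.4
time: 7.47
eef_pos: [0.5204, -0.2169, 0.0398]
tcp_rot: [0.255, 0.967, 0.0, 0.0]
contact_force: [2.5, 4.1, -1.3]
opening: 0.157
finger_force: 29.6
```

The fingers hold it: opening 0.157, about 13 mm, at 30 N. Now I raise it along the arc.

```bash
python3 -m inch '[[1,0.0002,0,-0.0044,0],[1,0.0009,0,-0.0087,0],[1,0.002,0,-0.013,0],[1,0.0036,0,-0.0171,0],[1,0.0056,0,-0.021,0]]'
python3 -m inch '[[1,0.0024,0,-0.0037,0],[1,0.0052,0,-0.0071,0],[1,0.0083,0,-0.0102,0],[1,0.0117,0,-0.013,0],[1,0.0154,0,-0.0154,0]]'
python3 -m inch '[[1,0.0039,0,-0.002,0],[1,0.008,0,-0.0036,0],[1,0.0123,0,-0.0047,0],[1,0.0166,0,-0.0054,0],[1,0.021,0,-0.0056,0]]'
python3 -m inch '[[1,0,0,0,0],[1,0,0,0,0]]'
python3 - <<'E'
from h import *
p=cam('wrist');q=cam('scene')
a=cv2.resize(p['pixels'][100:300,200:440,::-1],(600,500));b=cv2.resize(q['pixels'][200:320,170:290,::-1],(200,200))
a[:200,:200]=b;cv2.imwrite('pics/w5.png',a)
E
```

```text
time: 7.88
eef_pos: [0.5144, -0.2138, 0.0604]
tcp_rot: [0.255, 0.967, 0.0, -0.001]
contact_force: [1.1, 3.1, -6.7]
opening: 0.163
finger_force: 29.2
time: 8.3
eef_pos: [0.5013, -0.2068, 0.076]
tcp_rot: [0.255, 0.967, -0.0, -0.0]
contact_force: [1.8, 2.0, -10.3]
opening: 0.159
finger_force: 29.3
time: 8.72
eef_pos: [0.4847, -0.1975, 0.083]
tcp_rot: [0.255, 0.967, -0.001, 0.002]
contact_force: [3.9, -0.7, -7.6]
opening: 0.162
finger_force: 29.3
time: 8.88
eef_pos: [0.4842, -0.1972, 0.0829]
tcp_rot: [0.255, 0.967, -0.001, 0.001]
contact_force: [2.1, -0.4, -4.6]
opening: 0.159
finger_force: 29.5
```

View pics/w5.png

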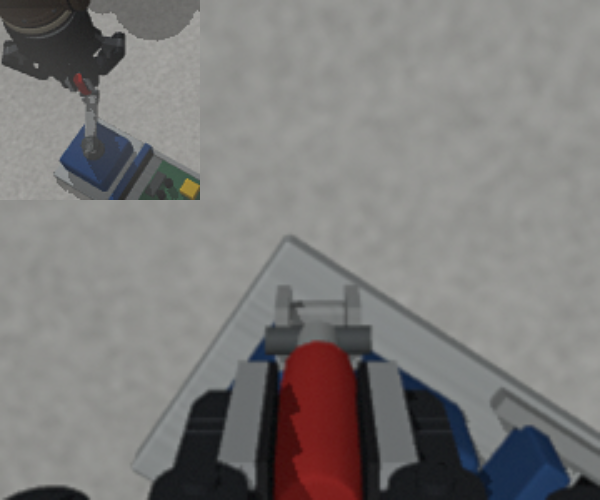

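The handle is raised between the pads, with the pivot at about (318,335) in the crop. I'll measure the fold angle from the depth.

```bash
cat > fold.py <<'E'
from h import *
np.set_printoptions(precision=4,suppress=True)
def fold(name='wrist'):
    p=cam(name);s=ctrl.get_state();M=R.from_quat(s['tcp_rot']).as_matrix()
    im=p['pixels'].astype(int);m=(im[...,0]>70)&(im[...,1]<.4*im[...,0])&(im[...,2]<.4*im[...,0])&(p['depth']>0)
    P=np.array([M.T@(dep(p,(u,v))-s['eef_pos']) for v,u in np.argwhere(m)])
    P=P[np.linalg.norm(P[:,:2],axis=1)<.08]
    # front ridge: per-height the outermost x points
    b=np.round(P[:,2]/.003).astype(int);L=np.array([P[b==k][np.argsort(P[b==k][:,0])[-5:]].mean(0) for k in np.unique(b) if (b==k).sum()>8])
    print(len(P),(L*1000).round(1).tolist());k=np.polyfit(L[:,2],L[:,0],1);kk=np.polyfit(L[:,2],L[:,1],1)
    print('x-tilt from vertical deg (+ = top leans outward, fold>90)',np.degrees(np.arctan(-k[0])),'y tilt',np.degrees(np.arctan(-kk[0])))
    for r in ctrl.tip_of('blue_pivot',p)[:1]: print('pivot',r,dep(p,r['at']))
    return p
if __name__=='__main__': fold(); print(ctrl.get_state()['eef_pos'])
E
python3 fold.py
```

```text
2087 [[2.1, -0.9, -59.1], [3.0, -0.9, -56.6], [3.7, 0.2, -53.8], [4.1, -0.5, -50.3], [4.3, 0.4, -47.5], [4.7, -0.1, -45.0], [5.0, -0.4, -42.0], [5.3, 0.5, -38.4], [5.4, 0.0, -35.6], [5.8, -0.1, -32.9], [6.0, -0.3, -29.2], [6.2, -0.3, -26.7], [6.4, 0.1, -23.3], [6.3, 0.2, -20.4], [6.3, 0.4, -18.7]]
x-tilt from vertical deg (+ = top leans outward, fold>90) -5.4375786140829 y tilt -0.9298802249526004
pivot {'at': [325.6, 237.5], 'score': 0.93} [ 0.4782 -0.1945  0.1022]
[ 0.4844 -0.1972  0.0828]
```

The fold angle is about 85° (1.48 rad). I'll nudge it outward 3 mm, then lead the crank round clockwise on the 60 mm circle.

```bash
python3 -m inch '[[1,0.001,0,0,0],[1,0.002,0,0,0],[1,0.003,0,0,0],[1,0.003,0,0,0],[1,0.003,0,0,0]]' 30
python3 -m inch '[[1,-0.0002,0.0042,0,4],[1,-0.0006,0.0083,0,8],[1,-0.0013,0.0125,0,12],[1,-0.0023,0.0165,0,16],[1,-0.0036,0.0205,0,20]]'
python3 -m inch '[[1,-0.0002,0.0042,0,4],[1,-0.0006,0.0083,0,8],[1,-0.0013,0.0125,0,12],[1,-0.0023,0.0165,0,16],[1,-0.0036,0.0205,0,20]]'
python3 fold.py
```

```text
time: 9.5
eef_pos: [0.4821, -0.1959, 0.0828]
tcp_rot: [0.255, 0.967, -0.001, 0.001]
contact_force: [4.3, -2.4, -1.2]
opening: 0.156
finger_force: 29.9
time: 9.92
eef_pos: [0.4943, -0.1803, 0.0828]
tcp_rot: [0.42, 0.908, -0.002, 0.0]
contact_force: [1.0, -4.6, 0.8]
opening: 0.158
finger_force: 30.1
time: 10.33
eef_pos: [0.5115, -0.1694, 0.0827]
tcp_rot: [0.571, 0.821, -0.002, -0.001]
contact_force: [-0.8, -2.7, 2.2]
opening: 0.16
finger_force: 30.3
2236 [[2.4, -0.3, -59.4], [3.0, -1.1, -56.8], [3.5, -0.4, -53.5], [3.7, -1.0, -50.9], [4.1, -0.6, -48.8], [3.9, -0.4, -45.0], [4.1, -1.3, -41.4], [4.3, -0.5, -39.8], [4.3, -1.1, -35.7], [4.7, -0.7, -33.0], [4.7, -0.2, -30.9], [4.8, -1.6, -26.9], [4.9, -1.8, -24.6], [4.8, -0.6, -21.3], [4.6, -0.9, -18.3]]
x-tilt from vertical deg (+ = top leans outward, fold>90) -2.8385914760257256 y tilt 0.631861781061283
pivot {'at': [323.2, 238.1], 'score': 0.55} [ 0.5092 -0.168   0.0918]
[ 0.512  -0.1691  0.0826]
```

It tracks well and the handle is nearly vertical. I continue.

```bash
python3 -m inch '[[1,-0.0002,0.0042,0,4],[1,-0.0006,0.0083,0,8],[1,-0.0013,0.0125,0,12],[1,-0.0023,0.0165,0,16],[1,-0.0036,0.0205,0,20]]'
python3 -m inch '[[1,-0.0002,0.0042,0,4],[1,-0.0006,0.0083,0,8],[1,-0.0013,0.0125,0,12],[1,-0.0023,0.0165,0,16],[1,-0.0036,0.0205,0,20]]'
python3 -m inch '[[1,-0.0002,0.0042,0,4],[1,-0.0006,0.0083,0,8],[1,-0.0013,0.0125,0,12],[1,-0.0023,0.0165,0,16],[1,-0.0036,0.0205,0,20]]'
python3 fold.py
```

```text
time: 10.85
eef_pos: [0.5317, -0.1648, 0.0826]
tcp_rot: [0.704, 0.71, -0.001, -0.001]
contact_force: [-2.4, -1.7, 4.7]
opening: 0.158
finger_force: 30.5
time: 11.27
eef_pos: [0.5521, -0.1674, 0.0825]
tcp_rot: [0.817, 0.577, -0.001, -0.002]
contact_force: [-2.0, 0.6, 5.0]
opening: 0.159
finger_force: 30.6
time: 11.68
eef_pos: [0.5707, -0.1768, 0.0826]
tcp_rot: [0.905, 0.426, -0.0, -0.002]
contact_force: [-0.1, 3.7, 5.2]
opening: 0.157
finger_force: 30.5
2314 [[2.1, -1.5, -59.0], [3.0, -0.6, -56.6], [3.5, -1.0, -53.2], [3.9, -0.2, -50.7], [4.3, -0.9, -47.6], [4.6, -1.1, -44.7], [4.8, -0.5, -40.9], [5.0, -1.4, -39.0], [5.2, -1.5, -35.5], [5.4, -0.8, -32.6], [5.6, -1.6, -29.7], [5.8, -0.9, -27.5], [5.7, -0.5, -23.9], [6.0, -1.1, -21.1], [5.7, 0.1, -18.7]]
x-tilt from vertical deg (+ = top leans outward, fold>90) -4.722757432423843 y tilt -0.36974154330970116
pivot {'at': [325.6, 237.7], 'score': 0.76} [ 0.5744 -0.1722  0.0997]
[ 0.5714 -0.1774  0.0826]
```

```bash
python3 -m inch '[[1,0,0.0021,0,2],[1,0.0001,0.0042,0,4],[1,0.0002,0.0063,0,6],[1,0.0001,0.0084,0,8],[1,0.0001,0.0104,0,10]]'
python3 -m inch '[[1,0,0.0021,0,2],[1,-0.0001,0.0042,0,4],[1,-0.0003,0.0063,0,6],[1,-0.0006,0.0084,0,8],[1,-0.0009,0.0104,0,10]]'
python3 - <<'E'
from h import *
s=ctrl.get_state();print(R.from_quat(s['tcp_rot']).as_matrix().T@s['contact_force'])
E
```

```text
time: 12.2
eef_pos: [0.579, -0.184, 0.0824]
tcp_rot: [0.938, 0.347, -0.0, -0.001]
contact_force: [-1.5, 2.7, 4.6]
opening: 0.156
finger_force: 30.6
time: 12.62
eef_pos: [0.5856, -0.1923, 0.0825]
tcp_rot: [0.965, 0.264, 0.0, -0.001]
contact_force: [1.6, 3.2, 3.7]
opening: 0.162
finger_force: 30.5
[ 2.99890594 -1.90304144 -3.70910807]
```

```bash
python3 -m inch '[[1,0,0.0021,0,2],[1,-0.0001,0.0042,0,4],[1,-0.0003,0.0063,0,6],[1,-0.0006,0.0084,0,8],[1,-0.0009,0.0104,0,10]]'
cat > f.py <<'E'
from h import *
s=ctrl.get_state();M=R.from_quat(s['tcp_rot']).as_matrix();print('tool force',M.T@s['contact_force'],'yaw',np.degrees(np.arctan2(M[1,0],M[0,0])),s['qpos'][5])
E
python3 f.py
```

```text
time: 13.03
eef_pos: [0.5905, -0.2017, 0.0826]
tcp_rot: [0.984, 0.178, 0.001, -0.001]
contact_force: [2.5, 2.9, 3.9]
opening: 0.159
finger_force: 30.5
tool force [ 3.32177875 -1.84223144 -3.86557919] yaw 20.56108820257535 0.7178769135190339
```

```bash
python3 -m inch '[[1,0,0.0021,0,2],[1,-0.0001,0.0042,0,4],[1,-0.0003,0.0063,0,6],[1,-0.0006,0.0084,0,8],[1,-0.0009,0.0104,0,10]]'
python3 f.py
```

```text
time: 13.45
eef_pos: [0.5937, -0.2118, 0.0826]
tcp_rot: [0.996, 0.092, 0.001, -0.001]
contact_force: [2.9, 3.1, 3.6]
opening: 0.158
finger_force: 30.4
tool force [ 3.40600351 -2.48826891 -3.59358323] yaw 10.561733511607569 0.8802667055573984
```

```bash
python3 -m inch '[[1,0,0.0021,0,2],[1,-0.0001,0.0042,0,4],[1,-0.0003,0.0063,0,6],[1,-0.0006,0.0084,0,8],[1,-0.0009,0.0104,0,10]]'
python3 f.py
```

```text
time: 13.87
eef_pos: [0.595, -0.2223, 0.0826]
tcp_rot: [1.0, 0.005, 0.002, -0.001]
contact_force: [4.2, 5.4, 3.0]
opening: 0.156
finger_force: 30.5
tool force [ 4.28506529 -5.39552096 -2.99824829] yaw 0.5491536649694944 1.0410923622562445
```

```bash
python3 -m inch '[[1,0,0.0015,0,1],[1,0,0.003,0,2],[1,0,0.0045,0,3],[1,0,0.006,0,4],[1,0,0.006,0,4]]'
python3 f.py; python3 fold.py
```

```text
time: 14.28
eef_pos: [0.5946, -0.2231, 0.0824]
tcp_rot: [1.0, -0.03, 0.0, -0.006]
contact_force: [2.8, 14.0, 6.2]
opening: 0.158
finger_force: 31.6
tool force [  1.92235183 -14.25110746  -6.04191608] yaw -3.46327668890099 1.1017059659485258
2293 [[2.2, 0.0, -59.0], [3.1, -1.6, -55.9], [3.7, -0.7, -53.0], [3.9, -0.5, -50.1], [4.2, -0.2, -48.0], [4.7, -0.6, -45.2], [5.0, -0.8, -42.0], [5.4, -0.5, -38.5], [5.7, -1.5, -35.7], [6.0, -0.7, -32.3], [6.1, -0.1, -29.6], [6.6, -1.0, -26.8], [6.5, -1.8, -23.8], [6.7, -0.7, -21.0], [6.5, -0.5, -18.3]]
x-tilt from vertical deg (+ = top leans outward, fold>90) -5.997894790084516 y tilt 0.5259383938149695
pivot {'at': [324.1, 237.2], 'score': 0.96} [ 0.6013 -0.2228  0.0999]
[ 0.5946 -0.2231  0.0824]
```

The stop is reached: the TCP stalled and the tangential force rose from 2 to 14 N. I relax the push, open, and lift clear.

```bash
python3 -m inch '[[1,0,-0.002,0,0],[1,0,-0.004,0,0],[1,0,-0.004,0,0],[0.5,0,-0.004,0,0],[0,0,-0.004,0,0]]'
python3 -m inch '[[0,0,0,0,0],[0,0,0,0,0],[0,0,0,0,0],[0,0,0,0,0],[0,0,0,0,0]]'
python3 -m inch '[[0,0,0,-0.01,0],[0,0,0,-0.03,0],[0,0,0,-0.05,0],[0,0,0,-0.08,0],[0,0,0,-0.11,0]]'
python3 -m inch '[[0,0,0,-0.02,0],[0,0,0,-0.04,0],[0,0,0,-0.06,0],[0,0,0,-0.06,0],[0,0,0,-0.06,0]]'
python3 - <<'E'
from fold import *
p=fold()
for r in ctrl.tip_of('blue_axis',p)[:2]: print('axis',r,atz(p,r['at'],.086),dep(p,r['at']))
save(p,'w6.png')
E
```

```text
time: 14.8
eef_pos: [0.593, -0.2248, 0.0811]
tcp_rot: [1.0, -0.029, -0.001, -0.0]
contact_force: [-0.0, 0.0, -0.6]
opening: 0.428
finger_force: 0.0
time: 15.22
eef_pos: [0.594, -0.2254, 0.0817]
tcp_rot: [1.0, -0.031, -0.0, -0.0]
contact_force: [0.3, -0.2, -0.9]
opening: 1.002
finger_force: 0.0
time: 15.63
eef_pos: [0.5936, -0.225, 0.1929]
tcp_rot: [1.0, -0.031, -0.001, -0.0]
contact_force: [0.6, -0.7, -0.3]
opening: 0.999
finger_force: 0.0
time: 16.05
eef_pos: [0.5948, -0.2256, 0.2539]
tcp_rot: [1.0, -0.031, 0.002, 0.001]
contact_force: [-0.2, -0.5, -1.7]
opening: 1.002
finger_force: 0.0
320 [[2.6, -1.4, 111.5], [3.3, -3.1, 114.1], [4.0, -3.1, 117.3], [4.4, -3.1, 119.3], [4.5, -2.3, 122.8], [4.9, -3.7, 125.9], [5.1, -3.3, 129.0], [5.7, -2.9, 132.7], [6.2, -2.3, 138.4], [6.6, -2.8, 141.8]]
x-tilt from vertical deg (+ = top leans outward, fold>90) -6.872731079495664 y tilt 0.5862848467399007
pivot {'at': [320.3, 170.4], 'score': 0.81} [ 0.6005 -0.2205  0.104 ]
axis {'at': [328.7, 229.5], 'score': 0.57} [ 0.5347 -0.2245  0.086 ] [ 0.53   -0.2243  0.0738]
```

View pics/w6.png

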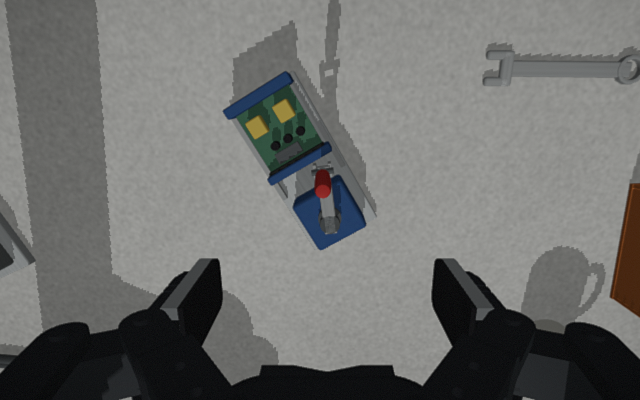

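The wrist view shows the handle upright at (323,183), the jaw against the board at (300,162), and the gripper well clear. I'm handing it in.

```bash
python3 -c "
from plant import ctrl
print(ctrl.sign_off())"
```

```text
the job is handed in; nothing more can be done
None
```

I folded the red handle up, turned the blue clamp's crank clockwise to its stop, released it with the handle still standing (about 83°), never went near the grey clamp's handle, and handed the job in; no verdict came back.

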